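# Find the heavier centrifuge bucket and hold it out

### The arm

A 7-joint arm with a two-finger parallel gripper is mounted at the origin on the work surface. World frame = base frame: x ahead of the robot, y to its left, z up, the work surface at z = 0. Lengths are in m, angles in rad, forces in N, time in s.
With the tool pointing down it reaches from about 0.4 to 0.85 m from the base axis. Payload 4.5 kg.
Tool frame: the origin (TCP) lies at the very end of the fingers, on their centre line; the grasp point (between the pads) lies 19 mm behind it; z points along the fingers, y is the line along which they close (so a half turn about z gives the same grasp; the last joint's range is limited). The gripper opens to 88 mm and grips with 3 to 60 N. Pads are 18 mm wide; open, the fingers measure 123 mm over their backs; the gripper's body (75 mm by 187 mm) begins 45 mm behind the grasp point.
Start: joints at [1.23, 0.689, -0.195, 1.565, 0.157, 0.902, -0.215], TCP at [0.229, -0.582, 0.239] pointing down, gripper open.
Joint ranges: [-3.01, 3.01], [-0.46, 2.08], [-1.47, 1.51], [0.13, 2.56], [-1, 4.14], [0.04, 2.09], [-2.66, 2.66]. Speed limits (rad/s): [2.57, 2.57, 3.14, 3.14, 3.14, 3.14, 3.14].

### API

Orientations are given as a unit quaternion [w, x, y, z].
In Python, from bench import sense, get_image, finish_job gives the robot as it stands. The module is installed in compiled form; this text tells all that it offers.
- The arm moves only by the tool servo_tool, never from a script. Its argument "targets" is a list of rows, each an object with "dp": the shift along the tool's x, y, z in mm, a list of three; "yaw": the turn about the tool's z in degrees; "grip": the closure in counts, from 0 (fully open) to 255 (shut). In form: [{"dp": [dx, dy, dz], "yaw": yaw, "grip": grip}, ...]. A call has 1 to 8 rows; each row shifts and turns the commanded pose from where the row before left it, along the tool's axes as they then stand; what a row does not reach is not made up. A row lasts 1/12 s, in which the tool goes at most 41.7 mm and 7.16 degrees, less where a joint would pass 70% of its speed; a pose out of reach is approached as far as the arm can. A call with a gripper value outside its range is refused whole. The fingers move at their own pace and stop on an object; the grip force is fixed at half the most. Time passes only in rows, so rows that do not move let the fingers close. It gives the time, the measured TCP pose, the force, the opening and the grip force at its end, in the units of the state.
- sense(): the state, without advancing time (a new reading comes with each control period).
- get_image(name): name is "side" or "top" or "wrist"; returns a dict with "color" (400x640x3 uint8, red, green, blue), "z_map" (400x640 float32, m along the optical axis (not along the pixel's ray), 0 where there is no reading), "intrinsics" (3x3 intrinsics, pixels), "xyz" and "orientation" of the camera in the world. Camera axes: x right, y up, looking along -z (the intrinsics and any distortion apply to the point x, -y, -z); pixel columns grow to the right and rows downward; lengths in m; the calibration is good to about 2 mm. The wrist camera is an equidistant fisheye: a pixel r from the principal point sees the ray r / f radians off the axis. A picture is of the moment at which its call begins.
- finish_job(): hands the job in; it is judged then, once.
The state is a dict: "t": time; "joint_pos": joint angles; "qvel": joint speeds; "effort": joint torques, N m; "ee_pos": TCP position; "tool_rot": TCP orientation; "wrist_force": force on the tool from outside, world axes, zero at the start; "torque": the same for the moment, N m; "finger_gap": finger opening in m; "grip_force": force on a finger pad.
Only numpy, scipy, OpenCV 4.12 (cv2) and the standard library are available. Lean on these libraries where they do the work, as an engineer would, in place of code of your own. Each camera call takes 0.05 s, during which the arm holds its last target. There are 200 camera calls.

### The job

Two look-alike centrifuge buckets stand in the white rack, and before the run we must know which one carries more: lift them in turn by their handles and feel the weight. Stand the lighter one upright on the black rubber mat and let go of it; then finish holding the heavier one by its handle, still and upright, above the middle of the steel tray and clear of it (its foot no higher than about 25 cm), and do not put it down. Do not drop or tip a bucket, and leave everything else on the bench where it is.

Things in the scene. Friction and masses are not known exactly. Their poses are not given: they have to be found in the camera images.
- bucket_a: aluminium centrifuge bucket, a closed can 64 mm across, grey cap 66 mm across with its top 74 mm above the foot, bail handle on the cap. Origin: centre of the foot's underside, z up. Starts upright in the rack's +y compartment, 5 mm above the bench. Weighs 0.2 to 0.7 kg; contents unseen. The heavier bucket (either one) weighs at least 150 g more than the other.
- bucket_b: aluminium centrifuge bucket, a closed can 64 mm across, grey cap 66 mm across with its top 74 mm above the foot, bail handle on the cap. Origin: centre of the foot's underside, z up. Starts upright in the rack's -y compartment, 5 mm above the bench. Weighs 0.2 to 0.7 kg; contents unseen. The heavier bucket (either one) weighs at least 150 g more than the other.
- bucket_a_bar (a point): middle of bucket_a's rigid steel handle bar, on the bucket's axis 122 mm above its foot: a level bar 62 mm long (bucket's x), 12 mm wide (y), 10 mm high, on two posts; 43 mm free under it, 46 mm between the posts. At the start it lies within 0.6 rad of the rack's x axis.
- bucket_b_bar (a point): middle of bucket_b's rigid steel handle bar, on the bucket's axis 122 mm above its foot: a level bar 62 mm long (bucket's x), 12 mm wide (y), 10 mm high, on two posts; 43 mm free under it, 46 mm between the posts. At the start it lies within 0.6 rad of the rack's x axis.
- rack: white plastic open rack fixed to the bench, 110 mm (x) x 235 mm (y), walls 5 mm thick and 30 mm high, floor 5 mm thick, a middle wall making two compartments side by side along y, centres 57 mm either side of the middle. Origin: centre of its underside.
- mat: black rubber mat fixed flat on the bench, 260 mm (x) x 150 mm (y), 4 mm thick, room for both buckets. Origin: centre of its underside. Lies on one side of the rack, the tray on the other.
- tray: shallow open steel tray fixed to the bench, 220 mm (x) x 150 mm (y), 25 mm high, walls and floor 3 mm thick. Origin: centre of its underside.
- slide_box: bystander, to be left alone: closed grey slide box with white lid, 88 x 98 mm, 36 mm high; origin at the centre of its underside
- beaker: bystander, to be left alone: glass beaker, 64 mm across, 80 mm high; origin at the centre of its underside
- dishes: bystander, to be left alone: clear flat culture dish with lid, 90 mm across, 24 mm high; origin at the centre of its underside
- jar: bystander, to be left alone: orange specimen jar with white cap, 64 mm across, 85 mm high; origin at the centre of its underside
- reagent: bystander, to be left alone: brown glass bottle with black cap, 54 mm across, 120 mm high; origin at the centre of its underside
- tube_stand: bystander, to be left alone: white stand with five stoppered tubes, 60 x 150 mm, 97 mm high; origin at the centre of its underside
- stain_box: bystander, to be left alone: closed cardboard box, 70 x 110 mm, 55 mm high; origin at the centre of its underside

How it is judged:
On the way, in this order (a step that is already met when the one before it is completed fails the run):
1. a bucket is lifted clear of the rack by its handle (((contact force between bucket_a_c1 and the fingers above 1 N and height (world z) of bucket_a above 0.035 m and contact force between bucket_a and rack below 0.05 N) or (contact force between bucket_b_c1 and the fingers above 1 N and height (world z) of bucket_b above 0.035 m and contact force between bucket_b and rack below 0.05 N))), for 0.2 s.
2. the lighter bucket stands upright on the rubber mat, let go (((contact force between bucket_a_c0 and anything else below 1.8 N and contact force between bucket_a and mat above 0.8 N and contact force between bucket_a and the fingers below 0.05 N and angle between bucket_a's own z axis and vertical below 0.1 rad and linear speed of bucket_a below 0.03 m/s and x of bucket_a in the frame of mat between -0.13 and 0.13 m and y of bucket_a in the frame of mat between -0.075 and 0.075 m and height (world z) of bucket_a below 0.012 m) or (contact force between bucket_b_c0 and anything else below 1.8 N and contact force between bucket_b and mat above 0.8 N and contact force between bucket_b and the fingers below 0.05 N and angle between bucket_b's own z axis and vertical below 0.1 rad and linear speed of bucket_b below 0.03 m/s and x of bucket_b in the frame of mat between -0.13 and 0.13 m and y of bucket_b in the frame of mat between -0.075 and 0.075 m and height (world z) of bucket_b below 0.012 m))), for 0.2 s.
At the end, for the whole second after the job is handed in: Lighter bucket at rest on the mat (tilt < 0.1 rad), let go. Heavier one (by the force of its contents on its floor) gripped by the handle bar, foot 27 to 300 mm above the bench, clear of the tray, within 80 mm (tray x) and 55 mm (y) of its centre, tilt < 0.25 rad, slower than 0.03 m/s ((((contact force between bucket_a_c0 and anything else above 1.8 N and contact force between bucket_a_c1 and the fingers above 1 N and contact force between bucket_a and tray below 0.05 N and height (world z) of bucket_a between 0.027 and 0.3 m and x of bucket_a in the frame of tray between -0.08 and 0.08 m and y of bucket_a in the frame of tray between -0.055 and 0.055 m and angle between bucket_a's own z axis and vertical below 0.25 rad and linear speed of bucket_a below 0.03 m/s) and (contact force between bucket_b_c0 and anything else below 1.8 N and contact force between bucket_b and mat above 0.8 N and contact force between bucket_b and the fingers below 0.05 N and angle between bucket_b's own z axis and vertical below 0.1 rad and linear speed of bucket_b below 0.03 m/s and x of bucket_b in the frame of mat between -0.13 and 0.13 m and y of bucket_b in the frame of mat between -0.075 and 0.075 m and height (world z) of bucket_b below 0.012 m)) or ((contact force between bucket_b_c0 and anything else above 1.8 N and contact force between bucket_b_c1 and the fingers above 1 N and contact force between bucket_b and tray below 0.05 N and height (world z) of bucket_b between 0.027 and 0.3 m and x of bucket_b in the frame of tray between -0.08 and 0.08 m and y of bucket_b in the frame of tray between -0.055 and 0.055 m and angle between bucket_b's own z axis and vertical below 0.25 rad and linear speed of bucket_b below 0.03 m/s) and (contact force between bucket_a_c0 and anything else below 1.8 N and contact force between bucket_a and mat above 0.8 N and contact force between bucket_a and the fingers below 0.05 N and angle between bucket_a's own z axis and vertical below 0.1 rad and linear speed of bucket_a below 0.03 m/s and x of bucket_a in the frame of mat between -0.13 and 0.13 m and y of bucket_a in the frame of mat between -0.075 and 0.075 m and height (world z) of bucket_a below 0.012 m)))); the arm keeps its last pose, push and grip.
It fails at once if a bucket is tipped by more than 0.7 rad (angle between any of bucket_a, bucket_b's own z axis and vertical above 0.7 rad).
It fails at once if a bucket is dropped (falls free faster than 0.7 m/s) ((contact force between bucket_a and the fingers below 0.05 N and linear speed of bucket_a above 0.7 m/s) or (contact force between bucket_b and the fingers below 0.05 N and linear speed of bucket_b above 0.7 m/s)).
It fails at once if a bystander is pushed more than 30 mm or tipped over (distance of any of slide_box, beaker, dishes, jar, reagent, tube_stand, stain_box from where it was at the start of the episode above 0.03 m or angle between any of slide_box, beaker, dishes, jar, reagent, tube_stand, stain_box's own z axis and vertical above 0.5 rad).
It also fails if it takes over 67 s, if anything falls off the work surface, if the arm or the gripper's body presses on something with over 40 N, if the wrist force passes 120 N, or if a joint passes its speed limit or range.

## Working session

There is one attempt and no reset: what is moved stays moved. The work goes in short steps, Python scripts to look and compute and a tool call to move; the robot and the scene stay as the last step left them, time stands still between calls to the robot, and variables do not carry over. Pictures are saved under pics/ and viewed, at most 10 in all, crops included, and the job is handed in when it is done.

Besides the shell and the picture viewer there is one more tool, called after ">>>" as name([rows], argument=value, ...), one row to a line, values as JSON. servo_tool: Moves the arm, as the interface text tells. Its arguments: {"type":"object","properties":{"targets":{"type":"array","items":{"type":"object","properties":{"dp":{"type":"array","items":{"type":"number"}},"yaw":{"type":"number"},"grip":{"type":"number"}}}}},"required":["targets"]}

```bash
mkdir -p pics
cat > h.py <<'E'
import numpy as np, cv2
from scipy.spatial.transform import Rotation as R
from bench import sense, get_image, finish_job
def rot(q): return R.from_quat([q[1],q[2],q[3],q[0]]).as_matrix()
def cloud(im):
    K=im['intrinsics'];z=im['z_map'];v,u=np.mgrid[:z.shape[0],:z.shape[1]]
    P=np.stack([(u-K[0,2])/K[0,0]*z,-(v-K[1,2])/K[1,1]*z,-z],-1)
    return P@rot(im['orientation']).T+im['xyz']
E
python3 - <<'E'
from h import *
s=sense();print({k:np.round(v,3) for k,v in s.items()});print(np.round(rot(s['tool_rot']),2))
for n in('top','side'):
    im=get_image(n);cv2.imwrite(f'pics/{n}0.png',im['color'][...,::-1]);np.savez(f'{n}0.npz',**im)
    print(n,im['xyz'],np.round(rot(im['orientation']),2),im['intrinsics'])
E
```

```text
{'t': np.float64(0.0), 'joint_pos': array([ 1.23 ,  0.69 , -0.195,  1.566,  0.157,  0.902, -0.215]), 'qvel': array([-0.001,  0.   ,  0.   ,  0.001,  0.002,  0.001, -0.001]), 'effort': array([ 0.0000e+00, -5.2756e+01, -1.2670e+00, -1.5343e+01, -5.3000e-02,
        7.0000e-03,  0.0000e+00]), 'ee_pos': array([ 0.229, -0.581,  0.238]), 'tool_rot': array([-0.001,  0.982,  0.186, -0.   ]), 'wrist_force': array([ 1.056, -0.349,  0.205]), 'torque': array([-0.008, -0.008,  0.008]), 'grip_force': np.float64(0.0), 'finger_gap': np.float64(0.088)}
[[ 0.93  0.37 -0.  ]
 [ 0.37 -0.93  0.  ]
 [-0.   -0.   -1.  ]]
top [ 0.49419753 -0.00833396  1.08768624] [[ 0.01  1.   -0.07]
 [-1.    0.01 -0.02]
 [-0.01  0.07  1.  ]] [[434.31390763   0.         325.87934381]
 [  0.         434.31390763 199.58605854]
 [  0.           0.           1.        ]]
side [ 0.48492667 -0.68711708  0.84795098] [[ 0.99  0.09 -0.08]
 [-0.12  0.74 -0.66]
 [-0.    0.67  0.75]] [[383.0429543    0.         319.36735012]
 [  0.         383.0429543  197.77899103]
 [  0.           0.           1.        ]]
```

View pics/top0.png

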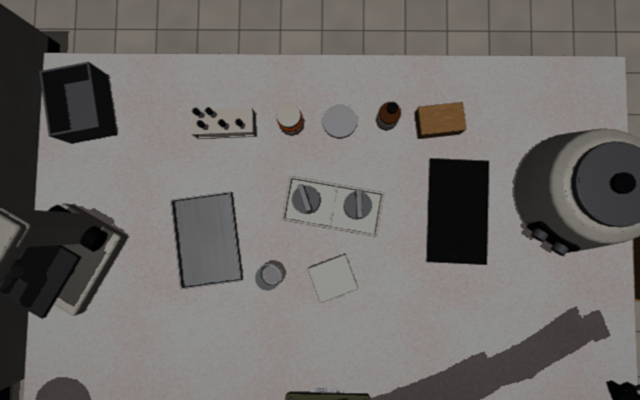

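View pics/side0.png

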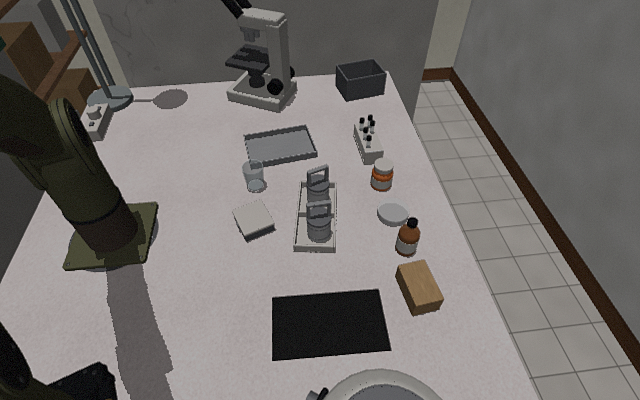

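The top view shows bucket_a at (307,198), bucket_b at (358,205), the tray around (208,240) and the mat around (458,211). The side view shows both handles upright in the rack. Next I'll measure them from the depth cloud.

Run:
```python
from h import *
for n in('top','side'):
    im=dict(np.load(f'{n}0.npz'));P=cloud(im);print(n)
    x,y,z=P[...,0],P[...,1],P[...,2]
    near=(x>.3)&(x<.75)&(abs(y)<.25)
    m=near&(z>.112)&(z<.14)
    nc,l,st,c=cv2.connectedComponentsWithStats(m.astype(np.uint8))
    for i in range(1,nc):
        if st[i,4]<15: continue
        Q=P[l==i];r=cv2.minAreaRect((Q[:,:2]*1000).astype(np.float32));w=np.linalg.svd(Q[:,:2]-Q[:,:2].mean(0),full_matrices=False)[2][0]
        print('bar',c[i].round(),st[i,4],Q.mean(0).round(4),np.median(Q[:,2]),r,'dir deg',np.degrees(np.arctan2(w[1],w[0])))
    m=near&(z>.065)&(z<.09); 
    nc,l,st,c=cv2.connectedComponentsWithStats(m.astype(np.uint8))
    for i in range(1,nc):
        if st[i,4]>60: Q=P[l==i];print('cap',c[i].round(),st[i,4],Q.mean(0).round(3),cv2.minEnclosingCircle((Q[:,:2]*1000).astype(np.float32)))
    if n=='top':
        col=im['color'].max(2)
        m=(col<40)&(z<.03)&(x>.3)&(x<.75)&(y<-.15)&(y>-.45)
        nc,l,st,c=cv2.connectedComponentsWithStats(m.astype(np.uint8));i=1+st[1:,4].argmax()
        Q=P[l==i];print('mat',Q.mean(0),cv2.minAreaRect((Q[:,:2]*1000).astype(np.float32)))
        m=(z>.012)&(z<.04)&(x>.3)&(x<.65)&(y>.18)&(y<.45)
        Q=P[m];print('tray',Q.mean(0),cv2.minAreaRect((Q[:,:2]*1000).astype(np.float32)))
        m=near&(z>.02)&(z<.04)&(x>.4)&(y>-.16)&(y<.13)
        Q=P[m];print('rack',cv2.minAreaRect((Q[:,:2]*1000).astype(np.float32)))
```

```text
top
bar [304. 197.] 159 [0.5677 0.0561 0.1308] 0.13116252150905783 ((567.95458984375, 56.16582489013672), (61.5865478515625, 12.059168815612793), 19.682249069213867) dir deg -160.26415616639125
bar [358. 203.] 153 [ 0.5557 -0.0651  0.1308] 0.1309566030616165 ((556.0264282226562, -65.38956451416016), (61.09151840209961, 11.876580238342285), 3.9264750480651855) dir deg -175.76707644605068
cap [288. 124.] 93 [0.744 0.1   0.082] ((749.330322265625, 99.88127899169922), 22.131240844726562)
cap [305. 199.] 460 [0.568 0.056 0.079] ((568.1957397460938, 56.31751251220703), 32.70450973510742)
cap [357. 205.] 474 [ 0.556 -0.064  0.079] ((556.4854736328125, -65.36038208007812), 32.87508010864258)
cap [266. 278.] 164 [0.384 0.144 0.077] ((385.7614440917969, 141.38134765625), 31.83146858215332)
mat [ 0.5478404  -0.31877793  0.00359021] ((549.085205078125, -318.5810852050781), (148.405029296875, 256.1152648925781), 88.12308502197266)
tray [0.46842017 0.30934566 0.02133192] ((469.3312683105469, 303.85577392578125), (219.94857788085938, 151.8412628173828), 8.68039608001709)
rack ((574.9815673828125, -1.952789306640625), (258.07696533203125, 350.7419128417969), 89.4669189453125)
side
bar [317. 170.] 136 [0.5679 0.0525 0.128 ] 0.12993925774399445 ((568.7796020507812, 53.580997467041016), (61.906158447265625, 15.083856582641602), 18.17966079711914) dir deg -160.9138556720376
bar [318. 204.] 158 [ 0.5556 -0.0686  0.1284] 0.13026958458646587 ((556.5325317382812, -66.98998260498047), (61.614768981933594, 14.063361167907715), 5.487619400024414) dir deg -177.0804332458215
cap [252. 167.] 197 [0.386 0.141 0.074] ((386.8077697753906, 140.04493713378906), 33.6551513671875)
cap [318. 183.] 348 [0.57  0.05  0.078] ((567.9425048828125, 55.633689880371094), 33.85123062133789)
cap [319. 218.] 434 [ 0.557 -0.072  0.078] ((557.4674682617188, -67.3734130859375), 34.787288665771484)
```

>>> servo_tool([
  {"dp": [10, -7, 0], "yaw": 0, "grip": 0},
  {"dp": [20, -15, 0], "yaw": 0, "grip": 0},
  {"dp": [25, -18, 0], "yaw": 0, "grip": 0},
  {"dp": [25, -18, 0], "yaw": 0, "grip": 0},
  {"dp": [25, -18, 0], "yaw": 0, "grip": 0},
  {"dp": [25, -18, 0], "yaw": 0, "grip": 0},
  {"dp": [25, -18, 0], "yaw": 0, "grip": 0},
  {"dp": [25, -18, 0], "yaw": 0, "grip": 0},
])

```text
t: 0.77
ee_pos: [0.3495, -0.3922, 0.2387]
tool_rot: [-0.0, 0.982, 0.187, 0.0]
wrist_force: [0.8, 0.0, -0.2]
finger_gap: 0.0883
grip_force: 0.0
```

>>> servo_tool([
  {"dp": [25, -18, 0], "yaw": 0, "grip": 0},
  {"dp": [25, -18, 0], "yaw": 0, "grip": 0},
  {"dp": [25, -18, 0], "yaw": 0, "grip": 0},
  {"dp": [25, -18, 0], "yaw": 0, "grip": 0},
  {"dp": [25, -18, 0], "yaw": 0, "grip": 0},
  {"dp": [25, -18, 0], "yaw": 0, "grip": 0},
  {"dp": [25, -18, 0], "yaw": 0, "grip": 0},
  {"dp": [25, -18, 0], "yaw": 0, "grip": 0},
])

```text
t: 1.43
ee_pos: [0.4824, -0.185, 0.2387]
tool_rot: [-0.0, 0.982, 0.187, -0.0]
wrist_force: [0.2, 0.4, 0.2]
finger_gap: 0.0882
grip_force: 0.0
```

>>> servo_tool([
  {"dp": [25, -18, 0], "yaw": 0, "grip": 0},
  {"dp": [25, -18, 0], "yaw": 0, "grip": 0},
  {"dp": [25, -18, 0], "yaw": 0, "grip": 0},
  {"dp": [20, -15, 0], "yaw": 0, "grip": 0},
  {"dp": [0, 0, 0], "yaw": 5.8, "grip": 0},
  {"dp": [0, 0, 0], "yaw": 5.8, "grip": 0},
  {"dp": [0, 0, 0], "yaw": 5.8, "grip": 0},
  {"dp": [0, 0, 0], "yaw": 0, "grip": 0},
])

```text
t: 2.1
ee_pos: [0.5448, -0.0872, 0.2385]
tool_rot: [-0.0, 0.999, 0.035, -0.0]
wrist_force: [0.0, -0.3, 0.0]
finger_gap: 0.0884
grip_force: 0.0
```

```bash
cat >> h.py <<'E'
def go(x,y,z,ang):  # remaining move in tool axes, mm and deg
    s=sense();M=rot(s['tool_rot']);d=M.T@(np.array([x,y,z])-s['ee_pos'])*1e3
    a=np.degrees(np.arctan2(M[1,0],M[0,0]))
    print('t',s['t'],'tcp',s['ee_pos'].round(4),'ang',a.round(2),'dp',d.round(1),'yaw',round(a-ang,2),'Fz',s['wrist_force'][2].round(2),'gap',s['finger_gap'])
E
python3 - <<'E'
from h import *
go(.556,-.066,.108,4)
im=get_image('wrist');cv2.imwrite('pics/w1.png',im['color'][...,::-1]);print(im['xyz'],im['intrinsics'])
F=[]
for i in range(8): get_image('top');F.append(sense()['wrist_force'])
print(np.mean(F,0),np.std(F,0))
E
```

```text
t 2.1 tcp [ 0.5448 -0.0872  0.2385] ang 4.0 dp [ 12.8 -20.4 130.5] yaw 0.0 Fz 0.0 gap 0.08840601849469654
[ 0.6205359  -0.0829378   0.38373999] [[309.70691629   0.         320.98374886]
 [  0.         309.70691629 199.22998056]
 [  0.           0.           1.        ]]
[0.09859417 0.13194699 0.09326294] [0.27901423 0.49204042 0.58493539]
```

View pics/w1.png

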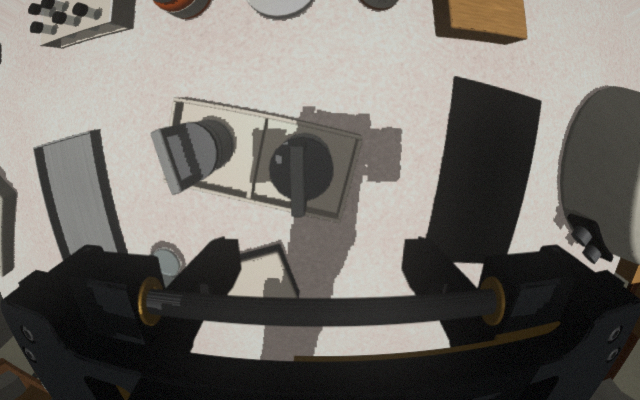

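The wrist view shows bucket_b's bar at about (298,180), lined up with the tool's x axis and between the fingers. I'll move down onto it.

>>> servo_tool([
  {"dp": [6.5, -10, 0], "yaw": 0, "grip": 0},
  {"dp": [6.5, -10, 0], "yaw": 0, "grip": 0},
  {"dp": [0, 0, 20], "yaw": 0, "grip": 0},
  {"dp": [0, 0, 30], "yaw": 0, "grip": 0},
  {"dp": [0, 0, 30], "yaw": 0, "grip": 0},
  {"dp": [0, 0, 25], "yaw": 0, "grip": 0},
  {"dp": [0, 0, 15], "yaw": 0, "grip": 0},
  {"dp": [0, 0, 10], "yaw": 0, "grip": 0},
])

```text
t: 3.22
ee_pos: [0.5566, -0.0658, 0.1066]
tool_rot: [-0.001, 0.999, 0.037, -0.001]
wrist_force: [-0.3, -0.2, 0.4]
finger_gap: 0.088
grip_force: 0.0
```

>>> servo_tool([
  {"dp": [0, 0, 0], "yaw": 0, "grip": 100},
  {"dp": [0, 0, 0], "yaw": 0, "grip": 180},
  {"dp": [0, 0, 0], "yaw": 0, "grip": 255},
  {"dp": [0, 0, 0], "yaw": 0, "grip": 255},
  {"dp": [0, 0, 0], "yaw": 0, "grip": 255},
  {"dp": [0, 0, 0], "yaw": 0, "grip": 255},
  {"dp": [0, 0, 0], "yaw": 0, "grip": 255},
  {"dp": [0, 0, 0], "yaw": 0, "grip": 255},
])

```text
t: 3.88
ee_pos: [0.557, -0.0677, 0.109]
tool_rot: [0.0, 0.999, 0.035, 0.0]
wrist_force: [0.3, 1.0, -0.4]
finger_gap: 0.0369
grip_force: 0.0
```

Run:
```python
from h import *
go(.556,-.066,.108,4);s=sense();print(s['wrist_force'],s['grip_force'],s['torque'])
```

```text
t 3.8833 tcp [ 0.557  -0.0677  0.109 ] ang 4.07 dp [-0.8 -1.8  1. ] yaw 0.07 Fz -0.37 gap 0.03689174729371702
[ 0.25561876  0.96277001 -0.37153004] 0.0 [ 0.00980095  0.03805114 -0.02041937]
```

Still closing.

>>> servo_tool([
  {"dp": [0, 0, 0], "yaw": 0, "grip": 255},
  {"dp": [0, 0, 0], "yaw": 0, "grip": 255},
  {"dp": [0, 0, 0], "yaw": 0, "grip": 255},
  {"dp": [0, 0, 0], "yaw": 0, "grip": 255},
  {"dp": [0, 0, 0], "yaw": 0, "grip": 255},
  {"dp": [0, 0, 0], "yaw": 0, "grip": 255},
  {"dp": [0, 0, 0], "yaw": 0, "grip": 255},
  {"dp": [0, 0, 0], "yaw": 0, "grip": 255},
])

```text
t: 4.55
ee_pos: [0.5568, -0.0675, 0.1087]
tool_rot: [-0.0, 0.999, 0.036, 0.0]
wrist_force: [-0.1, 0.8, 1.1]
finger_gap: 0.0113
grip_force: 30.0
```

>>> servo_tool([
  {"dp": [0, 0, -4], "yaw": 0, "grip": 255},
  {"dp": [0, 0, -8], "yaw": 0, "grip": 255},
  {"dp": [0, 0, -14], "yaw": 0, "grip": 255},
  {"dp": [0, 0, -18], "yaw": 0, "grip": 255},
  {"dp": [0, 0, -14], "yaw": 0, "grip": 255},
  {"dp": [0, 0, -8], "yaw": 0, "grip": 255},
  {"dp": [0, 0, -4], "yaw": 0, "grip": 255},
  {"dp": [0, 0, 0], "yaw": 0, "grip": 255},
])

```text
t: 5.22
ee_pos: [0.5572, -0.0679, 0.1796]
tool_rot: [0.0, 0.999, 0.035, 0.001]
wrist_force: [-0.6, 0.6, -1.5]
finger_gap: 0.0112
grip_force: 30.0
```

```bash
cat >> h.py <<'E'
def weigh(n=16):
    F=[];e=[]
    for i in range(n): get_image('top');s=sense();F.append(s['wrist_force']);e.append(s['effort'])
    print('F',np.mean(F,0).round(2),'sd',np.std(F,0).round(2),'gap',s['finger_gap'],'grip',s['grip_force'],'tq',s['torque'].round(3))
E
python3 - <<'E'
from h import *
weigh();go(.556,-.066,.178,4)
im=get_image('side');cv2.imwrite('pics/s1.png',cv2.resize(im['color'][80:280,180:480,::-1],None,fx=2.5,fy=2.5))
E
```

```text
F [-0.16 -0.18 -2.9 ] sd [0.57 0.45 0.47] gap 0.010782685473451147 grip 29.989871308207512 tq [-0.028 -0.003 -0.003]
t 6.0167 tcp [ 0.5568 -0.0677  0.1788] ang 4.08 dp [-0.7 -1.7  0.8] yaw 0.08 Fz -2.86 gap 0.010782685473451147
```

View pics/s1.png

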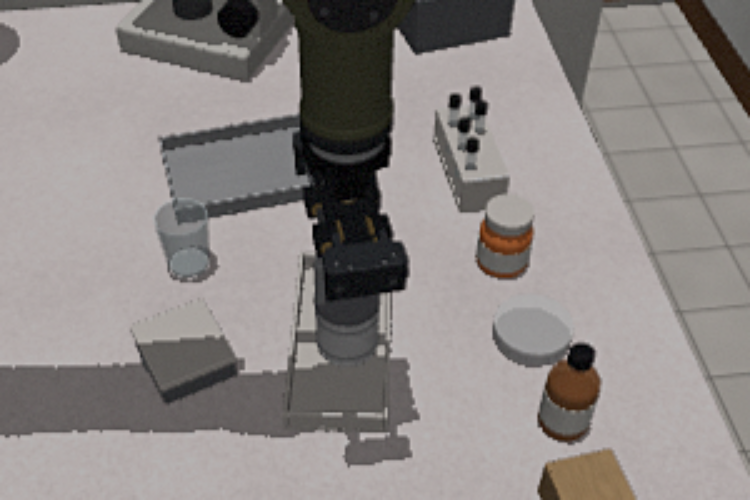

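The side crop shows bucket_b hanging upright under the gripper at about (345,320). It feels like about 2.9 N (0.30 kg), so it must be the lighter one, since the heavier has to be at least 0.35 kg. I'll take it to the mat.

>>> servo_tool([
  {"dp": [-1, 8, 0], "yaw": 0, "grip": 255},
  {"dp": [-1, 14, 0], "yaw": 0, "grip": 255},
  {"dp": [-2, 20, 0], "yaw": 0, "grip": 255},
  {"dp": [-2, 23, 0], "yaw": 0, "grip": 255},
  {"dp": [-3, 23, 0], "yaw": 0, "grip": 255},
  {"dp": [-3, 23, 0], "yaw": 0, "grip": 255},
  {"dp": [-3, 23, 0], "yaw": 0, "grip": 255},
  {"dp": [-3, 23, 0], "yaw": 0, "grip": 255},
])

```text
t: 6.73
ee_pos: [0.5495, -0.2276, 0.1787]
tool_rot: [0.0, 0.999, 0.035, -0.0]
wrist_force: [0.4, 0.5, -2.9]
finger_gap: 0.0114
grip_force: 30.0
```

>>> servo_tool([
  {"dp": [-3, 23, 0], "yaw": 0, "grip": 255},
  {"dp": [-3, 23, 0], "yaw": 0, "grip": 255},
  {"dp": [-1, 20, 0], "yaw": 0, "grip": 255},
  {"dp": [0, 14, 0], "yaw": 0, "grip": 255},
  {"dp": [0, 8, 0], "yaw": 0, "grip": 255},
  {"dp": [0, 5, 0], "yaw": 0, "grip": 255},
  {"dp": [0, 0, 0], "yaw": 0, "grip": 255},
  {"dp": [0, 0, 0], "yaw": 0, "grip": 255},
])

```text
t: 7.4
ee_pos: [0.55, -0.3174, 0.1786]
tool_rot: [-0.001, 0.999, 0.036, 0.0]
wrist_force: [0.5, 0.9, -2.0]
finger_gap: 0.0115
grip_force: 30.0
```

>>> servo_tool([
  {"dp": [0, 0, 5], "yaw": 0, "grip": 255},
  {"dp": [0, 0, 10], "yaw": 0, "grip": 255},
  {"dp": [0, 0, 15], "yaw": 0, "grip": 255},
  {"dp": [0, 0, 15], "yaw": 0, "grip": 255},
  {"dp": [0, 0, 10], "yaw": 0, "grip": 255},
  {"dp": [0, 0, 6], "yaw": 0, "grip": 255},
  {"dp": [0, 0, 4], "yaw": 0, "grip": 255},
  {"dp": [0, 0, 0], "yaw": 0, "grip": 255},
])

```text
t: 8.07
ee_pos: [0.5494, -0.3184, 0.1129]
tool_rot: [-0.0, 0.999, 0.036, -0.001]
wrist_force: [0.0, 0.4, -2.5]
finger_gap: 0.0111
grip_force: 30.0
```

Run:
```python
from h import *
weigh();go(.549,-.3185,.1077,4)
```

```text
F [ 0.04  0.16 -2.56] sd [0.56 0.38 0.35] gap 0.011299175853291455 grip 29.989816434681416 tq [ 0.011  0.02  -0.037]
t 8.8667 tcp [ 0.5497 -0.3188  0.1137] ang 4.07 dp [-0.6 -0.4  6. ] yaw 0.07 Fz -2.44 gap 0.011299175853291455
```

>>> servo_tool([
  {"dp": [0, 0, 1.5], "yaw": 0, "grip": 255},
  {"dp": [0, 0, 1.5], "yaw": 0, "grip": 255},
  {"dp": [0, 0, 1], "yaw": 0, "grip": 255},
  {"dp": [0, 0, 0.5], "yaw": 0, "grip": 255},
  {"dp": [0, 0, 0], "yaw": 0, "grip": 255},
  {"dp": [0, 0, 0], "yaw": 0, "grip": 255},
])

```text
t: 9.37
ee_pos: [0.5496, -0.3188, 0.1092]
tool_rot: [-0.0, 0.999, 0.036, -0.0]
wrist_force: [-0.5, -0.7, -2.8]
finger_gap: 0.0112
grip_force: 30.0
```

Run:
```python
from h import *
weigh(8);go(.549,-.3185,.1077,4)
```

```text
F [ 0.24  0.21 -2.59] sd [0.6  0.85 0.57] gap 0.011450899856913773 grip 29.989899918437004 tq [0.059 0.046 0.031]
t 9.7667 tcp [ 0.5497 -0.3189  0.1093] ang 4.08 dp [-0.7 -0.4  1.6] yaw 0.08 Fz -2.19 gap 0.011450899856913773
```

>>> servo_tool([
  {"dp": [0, 0, 0.5], "yaw": 0, "grip": 255},
  {"dp": [0, 0, 0.5], "yaw": 0, "grip": 255},
  {"dp": [0, 0, 0.5], "yaw": 0, "grip": 255},
  {"dp": [0, 0, 0], "yaw": 0, "grip": 255},
  {"dp": [0, 0, 0], "yaw": 0, "grip": 255},
])

```text
t: 10.18
ee_pos: [0.5497, -0.3188, 0.1077]
tool_rot: [0.0, 0.999, 0.036, 0.0]
wrist_force: [-0.0, -0.1, -1.7]
finger_gap: 0.0113
grip_force: 30.0
```

Run:
```python
from h import *
weigh(8);go(.549,-.3185,.1077,4)
```

```text
F [ 0.05  0.02 -2.05] sd [0.43 0.51 0.49] gap 0.011316212519380179 grip 29.990078285336494 tq [ 0.062 -0.006  0.023]
t 10.5833 tcp [ 0.5496 -0.3188  0.1077] ang 4.08 dp [-0.6 -0.4  0. ] yaw 0.08 Fz -2.07 gap 0.011316212519380179
```

Contact is just starting. I'll go down a little further, then release.

>>> servo_tool([
  {"dp": [0, 0, 0.5], "yaw": 0, "grip": 255},
  {"dp": [0, 0, 0.5], "yaw": 0, "grip": 255},
  {"dp": [0, 0, 0], "yaw": 0, "grip": 255},
  {"dp": [0, 0, 0], "yaw": 0, "grip": 255},
])

```text
t: 10.92
ee_pos: [0.5502, -0.3187, 0.1076]
tool_rot: [0.0, 0.999, 0.036, 0.001]
wrist_force: [-0.6, 1.6, 6.1]
finger_gap: 0.0112
grip_force: 30.0
```

Run:
```python
from h import *
weigh(8);go(.549,-.3185,.1077,4)
```

```text
F [-1.01  1.63  5.95] sd [0.31 0.57 0.5 ] gap 0.011435423162346827 grip 29.985933378338814 tq [ 0.305  0.239 -0.016]
t 11.3167 tcp [ 0.5502 -0.3187  0.1076] ang 4.09 dp [-1.2 -0.3 -0.1] yaw 0.09 Fz 6.5 gap 0.011435423162346827
```

>>> servo_tool([
  {"dp": [0, 0, -0.6], "yaw": 0, "grip": 255},
  {"dp": [0, 0, 0], "yaw": 0, "grip": 240},
  {"dp": [0, 0, 0], "yaw": 0, "grip": 215},
  {"dp": [0, 0, 0], "yaw": 0, "grip": 150},
  {"dp": [0, 0, 0], "yaw": 0, "grip": 50},
  {"dp": [0, 0, 0], "yaw": 0, "grip": 0},
  {"dp": [0, 0, 0], "yaw": 0, "grip": 0},
  {"dp": [0, 0, 0], "yaw": 0, "grip": 0},
])

```text
t: 11.98
ee_pos: [0.5496, -0.319, 0.1072]
tool_rot: [0.0, 0.999, 0.035, -0.0]
wrist_force: [0.8, -0.8, -1.0]
finger_gap: 0.0449
grip_force: 0.0
```

>>> servo_tool([
  {"dp": [0, 0, 0], "yaw": 0, "grip": 0},
  {"dp": [0, 0, 0], "yaw": 0, "grip": 0},
  {"dp": [0, 0, 0], "yaw": 0, "grip": 0},
  {"dp": [0, 0, 0], "yaw": 0, "grip": 0},
  {"dp": [0, 0, 0], "yaw": 0, "grip": 0},
  {"dp": [0, 0, 0], "yaw": 0, "grip": 0},
  {"dp": [0, 0, 0], "yaw": 0, "grip": 0},
  {"dp": [0, 0, 0], "yaw": 0, "grip": 0},
])

```text
t: 12.65
ee_pos: [0.5497, -0.3188, 0.1073]
tool_rot: [0.0, 0.999, 0.036, 0.0]
wrist_force: [-0.4, 0.1, -0.6]
finger_gap: 0.0878
grip_force: 0.0
```

>>> servo_tool([
  {"dp": [0, 0, -10], "yaw": 0, "grip": 0},
  {"dp": [0, 0, -20], "yaw": 0, "grip": 0},
  {"dp": [0, 0, -30], "yaw": 0, "grip": 0},
  {"dp": [0, 0, -30], "yaw": 0, "grip": 0},
  {"dp": [0, 0, -25], "yaw": 0, "grip": 0},
  {"dp": [0, 0, -10], "yaw": 0, "grip": 0},
  {"dp": [0, 0, 0], "yaw": 0, "grip": 0},
])

```text
t: 13.23
ee_pos: [0.5512, -0.3196, 0.2356]
tool_rot: [0.002, 0.999, 0.035, 0.003]
wrist_force: [-1.3, -0.6, 0.4]
finger_gap: 0.0882
grip_force: 0.0
```

Run:
```python
from h import *
go(.568,.055,.108,19.5)
im=get_image('side');cv2.imwrite('pics/s2.png',im['color'][...,::-1]);weigh(8)
```

```text
t 13.2333 tcp [ 0.5512 -0.3196  0.2356] ang 4.07 dp [  42.6 -372.9  126.6] yaw -15.43 Fz 0.36 gap 0.08824295812023734
F [-0.25  0.05 -0.34] sd [0.37 0.56 0.72] gap 0.08797249856183859 grip 0.0 tq [-0.005  0.023  0.033]
```

View pics/s2.png

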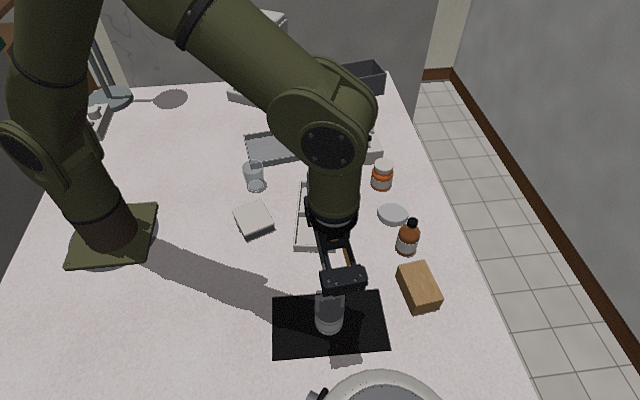

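Bucket_b stands upright on the mat at about (330,315), with the fingers clear of it. Now bucket_a.

>>> servo_tool([
  {"dp": [1, -10, 0], "yaw": 0, "grip": 0},
  {"dp": [2, -20, 0], "yaw": 0, "grip": 0},
  {"dp": [3, -28, 0], "yaw": 0, "grip": 0},
  {"dp": [3, -28, 0], "yaw": 0, "grip": 0},
  {"dp": [3, -28, 0], "yaw": 0, "grip": 0},
  {"dp": [3, -28, 0], "yaw": 0, "grip": 0},
  {"dp": [3, -28, 0], "yaw": 0, "grip": 0},
  {"dp": [3, -28, 0], "yaw": 0, "grip": 0},
])

```text
t: 14.35
ee_pos: [0.5562, -0.1175, 0.2323]
tool_rot: [-0.0, 0.999, 0.036, -0.0]
wrist_force: [0.7, 0.4, -0.2]
finger_gap: 0.0883
grip_force: 0.0
```

>>> servo_tool([
  {"dp": [4, -28, 0], "yaw": 0, "grip": 0},
  {"dp": [4, -28, 0], "yaw": 0, "grip": 0},
  {"dp": [4, -28, 0], "yaw": 0, "grip": 0},
  {"dp": [4, -28, 0], "yaw": 0, "grip": 0},
  {"dp": [3, -28, 0], "yaw": 0, "grip": 0},
  {"dp": [2, -25, 0], "yaw": 0, "grip": 0},
  {"dp": [1, -12, 0], "yaw": 0, "grip": 0},
  {"dp": [0, 0, 0], "yaw": -5, "grip": 0},
])

```text
t: 15.02
ee_pos: [0.5654, 0.0634, 0.2323]
tool_rot: [-0.001, 0.997, 0.083, 0.0]
wrist_force: [0.4, -0.0, 1.0]
finger_gap: 0.0881
grip_force: 0.0
```

>>> servo_tool([
  {"dp": [0, 0, 0], "yaw": -5, "grip": 0},
  {"dp": [0, 0, 0], "yaw": -5.4, "grip": 0},
  {"dp": [0, 0, 0], "yaw": 0, "grip": 0},
  {"dp": [0, 0, 0], "yaw": 0, "grip": 0},
])

```text
t: 15.35
ee_pos: [0.5657, 0.0578, 0.2323]
tool_rot: [0.0, 0.986, 0.168, -0.0]
wrist_force: [-0.1, -0.6, 0.1]
finger_gap: 0.0882
grip_force: 0.0
```

Run:
```python
from h import *
go(.568,.055,.108,19.5)
im=get_image('wrist');cv2.imwrite('pics/w2.png',im['color'][...,::-1])
```

```text
t 15.35 tcp [0.5657 0.0578 0.2323] ang 19.29 dp [  1.3   3.4 124.3] yaw -0.21 Fz 0.1 gap 0.08815416346685061
```

View pics/w2.png

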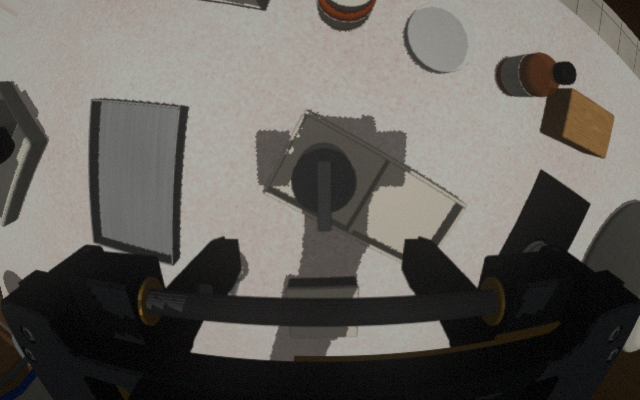

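Bucket_a's bar is at about (324,195), centred between the fingers and aligned with the tool. I'll go down and grip it.

>>> servo_tool([
  {"dp": [1, 3, 10], "yaw": 0, "grip": 0},
  {"dp": [0, 0, 25], "yaw": 0, "grip": 0},
  {"dp": [0, 0, 30], "yaw": 0, "grip": 0},
  {"dp": [0, 0, 30], "yaw": 0, "grip": 0},
  {"dp": [0, 0, 20], "yaw": 0, "grip": 0},
  {"dp": [0, 0, 9], "yaw": 0, "grip": 0},
  {"dp": [0, 0, 0], "yaw": 0, "grip": 100},
  {"dp": [0, 0, 0], "yaw": 0, "grip": 200},
])

```text
t: 16.07
ee_pos: [0.5681, 0.0557, 0.1083]
tool_rot: [0.0, 0.986, 0.169, 0.0]
wrist_force: [-0.1, -0.0, 0.7]
finger_gap: 0.0771
grip_force: 0.0
```

>>> servo_tool([
  {"dp": [0, 0, 0], "yaw": 0, "grip": 255},
  {"dp": [0, 0, 0], "yaw": 0, "grip": 255},
  {"dp": [0, 0, 0], "yaw": 0, "grip": 255},
  {"dp": [0, 0, 0], "yaw": 0, "grip": 255},
  {"dp": [0, 0, 0], "yaw": 0, "grip": 255},
  {"dp": [0, 0, 0], "yaw": 0, "grip": 255},
  {"dp": [0, 0, 0], "yaw": 0, "grip": 255},
  {"dp": [0, 0, 0], "yaw": 0, "grip": 255},
])

```text
t: 16.73
ee_pos: [0.5679, 0.0558, 0.1083]
tool_rot: [0.0, 0.986, 0.169, 0.0]
wrist_force: [-0.1, -0.5, 0.4]
finger_gap: 0.0238
grip_force: 0.0
```

>>> servo_tool([
  {"dp": [0, 0, 0], "yaw": 0, "grip": 255},
  {"dp": [0, 0, 0], "yaw": 0, "grip": 255},
  {"dp": [0, 0, 0], "yaw": 0, "grip": 255},
  {"dp": [0, 0, 0], "yaw": 0, "grip": 255},
  {"dp": [0, 0, 0], "yaw": 0, "grip": 255},
  {"dp": [0, 0, 0], "yaw": 0, "grip": 255},
  {"dp": [0, 0, 0], "yaw": 0, "grip": 255},
])

```text
t: 17.32
ee_pos: [0.5678, 0.0559, 0.1083]
tool_rot: [-0.0, 0.986, 0.169, -0.0]
wrist_force: [0.6, 0.4, -0.8]
finger_gap: 0.0114
grip_force: 30.0
```

>>> servo_tool([
  {"dp": [0, 0, -4], "yaw": 0, "grip": 255},
  {"dp": [0, 0, -8], "yaw": 0, "grip": 255},
  {"dp": [0, 0, -16], "yaw": 0, "grip": 255},
  {"dp": [0, 0, -20], "yaw": 0, "grip": 255},
  {"dp": [0, 0, -18], "yaw": 0, "grip": 255},
  {"dp": [0, 0, -14], "yaw": 0, "grip": 255},
  {"dp": [0, 0, -8], "yaw": 0, "grip": 255},
  {"dp": [0, 0, -2], "yaw": 0, "grip": 255},
])

```text
t: 17.98
ee_pos: [0.5683, 0.0557, 0.1998]
tool_rot: [0.0, 0.986, 0.169, 0.001]
wrist_force: [0.6, -0.5, -5.6]
finger_gap: 0.0111
grip_force: 30.0
```

Run:
```python
from h import *
weigh();go(.469,.304,.198,19.5)
```

```text
F [-0.1  -0.23 -5.43] sd [0.4  0.67 0.44] gap 0.011299042941369162 grip 29.995364360511303 tq [ 0.034  0.021 -0.032]
t 18.7833 tcp [0.5679 0.0558 0.1983] ang 19.48 dp [ -10.4 -267.     0.3] yaw -0.02 Fz -5.27 gap 0.011299042941369162
```

Bucket_a pulls 5.4 N against 2.9 N, so it is the heavier one. I'll carry it over the tray.

>>> servo_tool([
  {"dp": [0, -6, 0], "yaw": 0, "grip": 255},
  {"dp": [0, -12, 0], "yaw": 0, "grip": 255},
  {"dp": [-1, -18, 0], "yaw": 0, "grip": 255},
  {"dp": [-1, -22, 0], "yaw": 0, "grip": 255},
  {"dp": [-1, -22, 0], "yaw": 0, "grip": 255},
  {"dp": [-1, -22, 0], "yaw": 0, "grip": 255},
  {"dp": [-1, -22, 0], "yaw": 0, "grip": 255},
  {"dp": [-1, -22, 0], "yaw": 0, "grip": 255},
])

```text
t: 19.45
ee_pos: [0.5122, 0.1939, 0.1984]
tool_rot: [-0.0, 0.985, 0.17, -0.0]
wrist_force: [0.4, -0.1, -6.0]
finger_gap: 0.0112
grip_force: 30.0
```

>>> servo_tool([
  {"dp": [-1, -22, 0], "yaw": 0, "grip": 255},
  {"dp": [-1, -22, 0], "yaw": 0, "grip": 255},
  {"dp": [-1, -22, 0], "yaw": 0, "grip": 255},
  {"dp": [-1, -20, 0], "yaw": 0, "grip": 255},
  {"dp": [0, -15, 0], "yaw": 0, "grip": 255},
  {"dp": [0, -10, 0], "yaw": 0, "grip": 255},
  {"dp": [0, -6, 0], "yaw": 0, "grip": 255},
  {"dp": [0, -3, 0], "yaw": 0, "grip": 255},
])

```text
t: 20.12
ee_pos: [0.469, 0.3044, 0.1983]
tool_rot: [-0.0, 0.985, 0.17, -0.0]
wrist_force: [-0.0, 0.3, -4.8]
finger_gap: 0.0113
grip_force: 30.0
```

>>> servo_tool([
  {"dp": [0, 0, 0], "yaw": 0, "grip": 255},
  {"dp": [0, 0, 0], "yaw": 0, "grip": 255},
  {"dp": [0, 0, 0], "yaw": 0, "grip": 255},
  {"dp": [0, 0, 0], "yaw": 0, "grip": 255},
  {"dp": [0, 0, 0], "yaw": 0, "grip": 255},
  {"dp": [0, 0, 0], "yaw": 0, "grip": 255},
  {"dp": [0, 0, 0], "yaw": 0, "grip": 255},
  {"dp": [0, 0, 0], "yaw": 0, "grip": 255},
])

```text
t: 20.78
ee_pos: [0.4698, 0.3031, 0.1983]
tool_rot: [0.0, 0.986, 0.169, -0.0]
wrist_force: [-0.0, 0.1, -5.9]
finger_gap: 0.0115
grip_force: 30.0
```

Run:
```python
from h import *
go(.469,.304,.198,19.5);weigh(8)
im=get_image('side');cv2.imwrite('pics/s3.png',im['color'][...,::-1])
```

```text
t 20.7833 tcp [0.4698 0.3031 0.1983] ang 19.46 dp [-0.4 -1.1  0.3] yaw -0.04 Fz -5.92 gap 0.011497365506840917
F [-0.21 -0.12 -5.42] sd [0.68 0.51 0.47] gap 0.011429575784911975 grip 29.99537978321314 tq [ 0.007 -0.019  0.021]
```

View pics/s3.png

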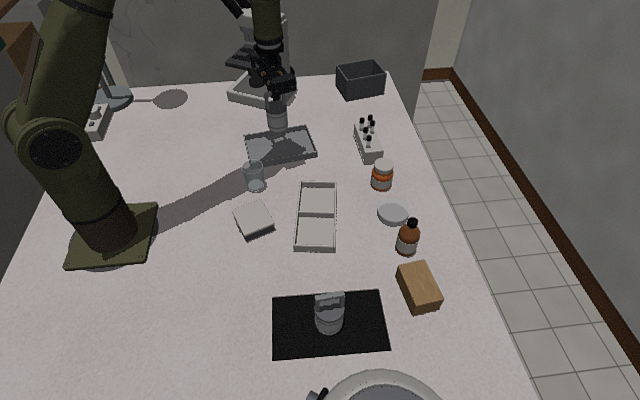

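Bucket_b stands on the mat at (330,315) and bucket_a hangs upright over the tray at (277,115). Everything else is where it was, so I'll hand in.

```bash
python3 -c "from bench import finish_job; print(finish_job())"
```

```text
the job is handed in; nothing more can be done
None
```

The job is handed in: bucket_b, the lighter one (about 0.3 kg), stands upright on the mat, and bucket_a, the heavier one (about 0.55 kg), is held still and upright above the middle of the tray.

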